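Bring the salt round to the pointer

ROBOT

A 6-joint arm with a two-finger parallel gripper is mounted at the origin on a cart in front of the work surface, level with it; the furniture and walls round the work are solid. World frame = base frame: x ahead of the robot, y to its left, z up, the work surface at z = 0. Lengths are in mm, angles in rad, forces in N, time in s.
With the tool pointing down it reaches from about 250 to 775 mm from the base axis. Payload 8.9 kg.
Tool frame: the origin (TCP) lies at the very end of the fingers, on their centre line; the grasp point (between the pads) lies 19 mm behind it; z points along the fingers, y is the line along which they close (so a half turn about z gives the same grasp; the last joint's range is limited). The gripper opens to 85 mm and grips with 20 to 120 N. Pads are 22 mm wide; open, the fingers measure 114 mm over their backs; the gripper's body (76 mm by 85 mm) begins 54 mm behind the grasp point. The pads swing forward as they close: fully open they stand 13 mm farther back than shut.
Start: joints at [-1.308, 0.291, -0.153, 1.127, 0, 1.431], TCP at [205.316, -483.186, 231.305] pointing down, gripper open.
Joint ranges: [-2.52, 2.52], [-0.91, 1.74], [-1.3, 1.37], [-1.96, 2.02], [-1.52, 1.47], [-3.14, 3.14]. Speed limits (rad/s): [2.22, 2.22, 2.79, 3.14, 3.14, 3.14].

INTERFACE

Orientations are given as a unit quaternion [x, y, z, w].
In Python, from rig import sensors, read_camera, workorder gives the robot as it stands. The module is installed in compiled form; this text tells all that it offers.
- The arm moves only by the shell command python3 -m inch 'ROWS' [OPENING] [FORCE]. ROWS is JSON, one flat list of numbers, 6 for each row, row after row: the shift along the tool's x, y, z in cm, then the turn, a rotation vector about the tool's x, y, z in degrees. A call has 1 to 20 rows; each row is the pose to reach, as a shift and turn from the pose commanded when the call began, along the tool's axes at that moment; what a row does not reach only later rows make up. A row lasts 1/8 s, in which the tool goes at most 62.5 mm and 10.7 degrees, less where a joint would pass 70% of its speed; a pose out of reach is approached as far as the arm can. A call with a gripper value outside its range is refused whole. OPENING is the finger opening in cm, from 0 to 8.54, set as the call begins (- or left out, the last holds). The fingers move at their own pace and stop on an object; FORCE is the grip in N (left out, the last holds). Time passes only in rows, so rows that repeat a pose let the fingers close. It gives the time, the measured TCP pose, the force, the opening and the grip force at its end, in the units of the state.
- sensors.sense(): the state, without advancing time (a new reading comes with each control period).
- read_camera(name): name is "scene" or "top" or "wrist"; returns a dict with "pixels" (420x560x3 uint8, red, green, blue), "fx", "fy", "cx", "cy" (pixels), "k1" (the pictures are not rectified: a ray, as slopes to the right and down, at radius r is drawn at 1 + k1 r^2 times it, then the intrinsics apply), "origin" and "rotation" of the camera in the world. Camera axes: x right, y down, z forward; pixel columns grow to the right and rows downward; lengths in mm; the calibration is good to about 2 mm. A picture is of the moment at which its call begins. There is no depth.
- workorder.finish_job(): hands the job in; it is judged then, once.
The state is a dict: "time_s": time; "qpos": joint angles; "dq": joint speeds; "joint_torque": joint torques, N m; "ee_pos": TCP position; "orientation": TCP orientation; "contact_force": force on the tool from outside, world axes, zero at the start; "moment": the same for the moment, N m; "gripper_width": opening from 0.0 (shut) to 1.0 (fully open); "finger_force": force on a finger pad.
Only numpy, scipy, OpenCV 4.12 (cv2) and the standard library are available. Lean on these libraries where they do the work, as an engineer would, in place of code of your own. Each camera call takes 0.05 s, during which the arm holds its last target. There are 200 camera calls.

TASK

Turn the condiment carousel by pushing with one finger against an arm of the steel handle on its top, until the salt shaker stands squarely at the wooden pointer that sticks out from the carousel's foot. Push gently, do not grip the handle; do not touch the tray or the things on it, which must stay standing in their seats, and leave the mug and the drinking glass beside it where they are.

Things in the scene. Friction and masses are not known exactly. Their poses are not given: they have to be found in the camera images.
- foot: Fixed dark wooden foot of the condiment carousel on the worktop: a disc 200 mm across, 12 mm high, mostly hidden under the tray, with a tongue 26 mm wide that sticks out from under the tray on one side, roughly towards the robot, and ends in an upright wedge 35 mm high, the pointer. Origin: on the worktop on the carousel's turning axis; z up; its -x axis runs along the tongue to the pointer.
- pointer (a point): Top of the upright wedge at the end of the foot's tongue, 160 mm from the turning axis, 35 mm above the worktop. It does not move.
- hub (a point): Centre of the steel four-armed handle on top of the carousel, on the vertical turning axis, 200 mm above the worktop. The hub is 38 mm across, top at 215 mm; below it an 18 mm post goes down to the tray.
- carousel (a joint): Angle of the carousel on its foot (rad): 0 at the start, positive anticlockwise seen from above, at least 6.9 rad free either way. Turns stiffly (about 0.08 N m plus 0.08 N m per rad/s, so 1 to 2 N pushed 70 mm from the axis) and stays where it is left. Handle, post and tray turn together. The round wooden tray is 250 mm across, its top 28 mm above the worktop, with four round seats (inner diameter 51 mm, wall 32 mm high) 90 mm from the axis, one under each arm of the handle.
- salt_shaker: Salt shaker: clear glass body with white salt and a plain grey domed cap with holes, 44 mm across, 90 mm high; loose in one of the four seats (which one varies). Origin: centre of its underside; z up.
- spice_a: Spice jar with a red lid, 45 mm across, 106 mm high, loose in another seat. Origin: centre of its underside; z up.
- spice_b: Second spice jar with a red lid, 45 mm across, 106 mm high, loose in another seat. Origin: centre of its underside; z up.
- shot_glass: Small clear empty glass, 45 mm across, 63 mm high, loose in another seat. Origin: centre of its underside; z up.
- handle: The steel post with the four-armed handle (sizes given with hub and arm ends), turning with the tray. Origin: on the turning axis at worktop height; z up; x along arm 1.
- tray: The carousel's light wooden tray (sizes given with the joint), turning with the handle. Origin: on the turning axis at worktop height; z up.
- mug: White mug, 64 x 91 x 51 mm, standing loose on the worktop in front of the carousel on the left. A bystander.
- tumbler: Clear drinking glass, 78 mm across, 95 mm high, standing loose on the worktop in front of the carousel on the right. A bystander. Farther right, about 0.5 m right of the robot's centre line, a tall fridge closes the worktop.
- arm1_end (a point): Centre of the 18 mm ball at the end of arm 1 of the handle, 88 mm from the axis, 200 mm above the worktop. The four arms are level steel bars 12 mm thick, 90 degrees apart, each over a seat; the space between, around and above them is free, and the tallest jar under them ends 134 mm above the worktop.
- arm2_end (a point): Centre of the 18 mm ball at the end of arm 2 of the handle, 88 mm from the axis, 200 mm above the worktop. The four arms are level steel bars 12 mm thick, 90 degrees apart, each over a seat; the space between, around and above them is free, and the tallest jar under them ends 134 mm above the worktop.
- arm3_end (a point): Centre of the 18 mm ball at the end of arm 3 of the handle, 88 mm from the axis, 200 mm above the worktop. The four arms are level steel bars 12 mm thick, 90 degrees apart, each over a seat; the space between, around and above them is free, and the tallest jar under them ends 134 mm above the worktop.
- arm4_end (a point): Centre of the 18 mm ball at the end of arm 4 of the handle, 88 mm from the axis, 200 mm above the worktop. The four arms are level steel bars 12 mm thick, 90 degrees apart, each over a seat; the space between, around and above them is free, and the tallest jar under them ends 134 mm above the worktop.
There are look-alikes about, which are no part of the job. Leave any turquoise or yellow look-alike of the spice_a alone.

How it is judged (in metres and radians):
On the way, in this order (a step that is already met when the one before it is completed fails the run):
1. a finger pushes on the carousel (the handle, since the tray must not be touched) (contact force between the fingers and handle above 0.2 N), for 0.05 s.
2. the salt shaker stands at the pointer (x of salt_shaker in the frame of foot below -0.07 m and y of salt_shaker in the frame of foot between -0.018 and 0.018 m), for 0.2 s.
At the end, for the whole second after the job is handed in: The salt shaker's centre lies on the pointer's side of the axis, within 18 mm of the line from the axis to the pointer; the carousel is at rest, and all four things stand upright in their seats (all of step 2 and velocity of joint carousel between -0.05 and 0.05 rad/s and angle between each of salt_shaker, spice_a, spice_b, shot_glass's own z axis and vertical below 0.25 rad and z of each of salt_shaker, spice_a, spice_b, shot_glass in the frame of tray below 0.035 m); the robot touches nothing.
It fails at once if the handle is gripped or pushed hard (over 20 N) (contact force between the fingers and handle above 20 N).
It fails at once if the robot touches the tray (contact force between any of the fingers, the arm and tray above 1 N).
It fails at once if the robot touches a thing on the tray (contact force between any of the fingers, the arm and salt_shaker above 1 N or contact force between any of the fingers, the arm and spice_a above 1 N or contact force between any of the fingers, the arm and spice_b above 1 N or contact force between any of the fingers, the arm and shot_glass above 1 N).
It fails at once if a thing on the tray is lifted out of its seat or tipped (z of any of salt_shaker, spice_a, spice_b, shot_glass in the frame of tray above 0.043 m or angle between any of salt_shaker, spice_a, spice_b, shot_glass's own z axis and vertical above 0.35 rad).
It fails at once if the mug or the drinking glass is moved more than 20 mm (distance of any of mug, tumbler from where it was at the start of the episode above 0.02 m).
It also fails if it takes over 51 s, if anything falls off the work surface, if the arm or the gripper's body presses on something with over 40 N, if the wrist force passes 120 N, or if a joint passes its speed limit or range.

## Working session

There is one attempt and no reset: what is moved stays moved. The work goes in short steps, Python scripts to look and compute and a shell command to move; the robot and the scene stay as the last step left them, time stands still between calls to the robot, and variables do not carry over. Pictures are saved under pics/ and viewed, at most 10 in all, crops included, and the job is handed in when it is done.

```bash
mkdir -p pics
cat > h.py <<'E'
import numpy as np, cv2
from rig import sensors, read_camera, workorder
from scipy.spatial.transform import Rotation as R
def ray(c,u,v):
    K=np.array([[c['fx'],0,c['cx']],[0,c['fy'],c['cy']],[0,0,1.]])
    p=cv2.undistortPoints(np.array([[[u,v]]],float),K,np.array([c['k1'],0,0,0,0.]))[0,0]
    # k1 model: drawn = ray*(1+k1 r^2), same as OpenCV
    d=np.array(c['rotation']).reshape(3,3)@np.array([p[0],p[1],1.]); return np.array(c['origin'],float),d
def atz(c,u,v,z):
    o,d=ray(c,u,v); return o+d*(z-o[2])/d[2]
def proj(c,P):
    p=np.array(c['rotation']).reshape(3,3).T@(np.array(P,float)-np.array(c['origin'])); a=p[:2]/p[2]; a=a*(1+c['k1']*(a@a))
    return np.array([c['fx']*a[0]+c['cx'],c['fy']*a[1]+c['cy']])
def save(c,n,crop=None,s=1):
    im=c['pixels'][:,:,::-1]
    if crop: im=im[crop[1]:crop[3],crop[0]:crop[2]]
    cv2.imwrite('pics/'+n,cv2.resize(im,None,fx=s,fy=s,interpolation=cv2.INTER_CUBIC))
E
python3 - <<'E'
from h import *
import pickle
for n in("scene","top"):
    c=read_camera(n); pickle.dump(c,open(n+'.pkl','wb')); save(c,n+'1.png',None,1.4); print(n,c['origin'],c['rotation'],c['fx'],c['k1'])
print(sensors.sense())
E
```

```text
scene [121.72855451 556.56520298 568.04783867] [-0.25368723  0.82708073 -0.48214208  0.13827242] 434.0474271209783 -0.053229564790715375
top [ 421.76305637  -47.01451775 1252.96562487] [-0.70237875  0.71020442 -0.03569706  0.03161483] 459.85952889238695 -0.10854490936739741
{'time_s': 0.1, 'qpos': array([-1.30831492e+00,  2.91232912e-01, -1.54035201e-01,  1.12671554e+00,
       -9.32809458e-06,  1.43147800e+00]), 'dq': array([-5.94143717e-04,  6.87054473e-05,  5.52400458e-04, -5.31675602e-04,
       -2.52989280e-04,  1.56265013e-03]), 'joint_torque': array([ 2.15072279e-03, -5.37977028e+01,  3.31918359e+01,  9.26582026e-03,
       -1.26186483e-04,  1.43847745e-05]), 'ee_pos': array([ 205.20344869, -482.80848136,  230.79092235]), 'orientation': array([ 9.79887233e-01,  1.99551144e-01, -4.11907435e-05, -5.92249964e-04]), 'contact_force': array([0.72756753, 0.5741085 , 0.16879775]), 'moment': array([-0.01524926,  0.01457016, -0.05238125]), 'finger_force': 0.0, 'gripper_width': 1.000059160829884}
```

Rotation is a quaternion; I'll fix the helper and view.

```bash
sed -i "s/np.array(c\['rotation'\]).reshape(3,3)/R.from_quat(c['rotation']).as_matrix()/" h.py; grep -n from_quat h.py
```

```text
8:    d=R.from_quat(c['rotation']).as_matrix()@np.array([p[0],p[1],1.]); return np.array(c['origin'],float),d
12:    p=R.from_quat(c['rotation']).as_matrix().T@(np.array(P,float)-np.array(c['origin'])); a=p[:2]/p[2]; a=a*(1+c['k1']*(a@a))
```

View pics/scene1.png

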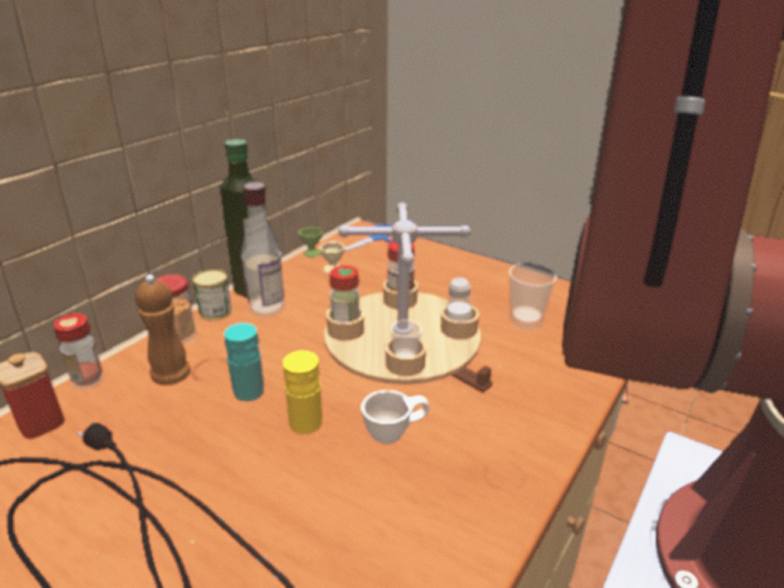

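View pics/top1.png

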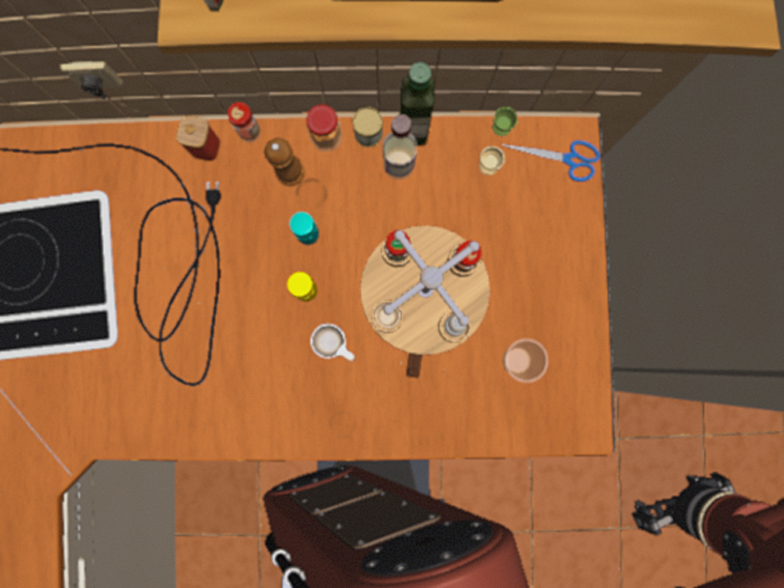

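In the top picture the hub is at (431,277), with arm ends at (400,237), (475,247), (464,321) and (388,311). The grey salt cap is at (455,325), the empty glass at (387,318), red lids at (397,243) and (467,254), and the pointer at about (414,360). Red-lid look-alikes are turquoise (303,226) and yellow (300,286), and none of these matter for salt. The salt candidates are the grey dome at (455,325) and the clear glass at (387,318). I choose the dome and will check it in a close crop.

Run:
```python
from h import *
import pickle
c=pickle.load(open('top.pkl','rb')); s=1.4
hub=atz(c,431/s,277/s,212)
print('hub',hub)
for u,v in((400,237),(475,247),(464,321),(388,311)):
    p=atz(c,u/s,v/s,205); d=p-hub; print('arm',p.round(),np.hypot(*d[:2]).round(1),np.degrees(np.arctan2(d[1],d[0])).round(1))
p=atz(c,414/s,360/s,35);d=p-hub;print('ptr',p.round(),np.hypot(*d[:2]).round(1),np.degrees(np.arctan2(d[1],d[0])).round(1))
for n,u,v,z in(('salt',455,325,115),('shot',387,317,91),('mug',327,341,50),('tumb',526,360,50)):
    p=atz(c,u/s,v/s,z);d=p-hub;print(n,p.round(),np.hypot(*d[:2]).round(1),np.degrees(np.arctan2(d[1],d[0])).round(1))
im=c['pixels'][155:285,225:400][:,:,::-1]
cv2.imwrite('pics/crop1.png',cv2.resize(im,None,fx=4.5,fy=4.5,interpolation=cv2.INTER_CUBIC))
```

```text
hub [ 556.00449926 -121.10212832  212.        ]
arm [624. -72. 205.] 84.2 36.1
arm [ 606. -195.  205.] 89.6 -56.0
arm [ 484. -174.  205.] 89.6 -143.5
arm [502. -50. 205.] 89.2 127.5
ptr [421. -99.  35.] 136.4 170.6
salt [ 482. -169.  115.] 87.9 -146.9
shot [500. -49.  91.] 91.7 128.0
mug [459.  64.  50.] 208.9 117.8
tumb [ 419. -308.   50.] 232.3 -126.3
```

View pics/crop1.png

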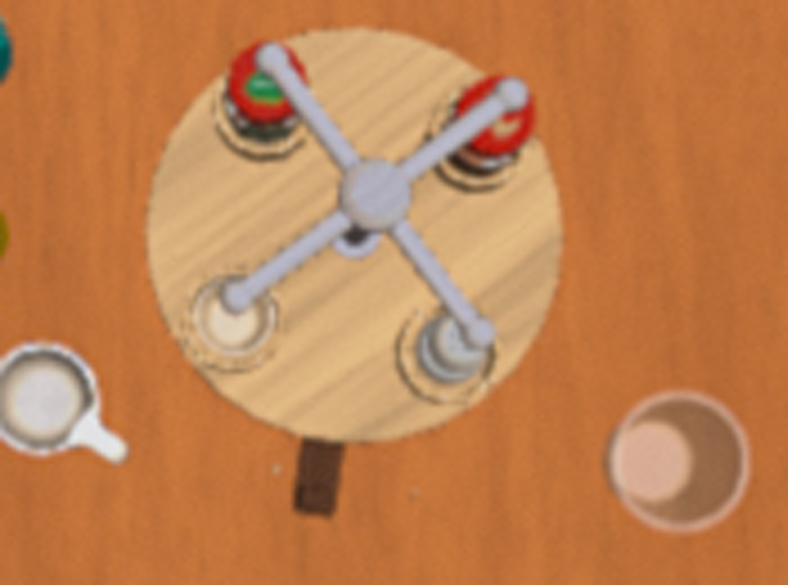

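The crop confirms it: the grey dome at (453,345) is the salt, and the open empty glass is at (232,315). The pointer tongue runs from (325,440) to (315,515). Next I'll refine the pointer bearing and work out the first shift.

Run:
```python
from h import *
import pickle
c=pickle.load(open('top.pkl','rb')); sc=pickle.load(open('scene.pkl','rb'))
hub=np.array([556,-121,212.])
f=lambda u,v:(225+u/4.5,155+v/4.5)
a=atz(c,*f(325,440),12); b=atz(c,*f(315,513),12); t=atz(c,*f(318,495),35)
for n,p in(('tray-edge',a),('end',b),('top',t)):
    d=p-hub;print(n,p.round(),np.hypot(*d[:2]).round(1),np.degrees(np.arctan2(d[1],d[0])).round(1)%360)
d=b-a;print('tongue dir',np.degrees(np.arctan2(d[1],d[0]))%360)
print('hub in scene',proj(sc,[556,-121,212])*1.4, 'seen ~404,227')
for r in(150,160):
  for g in(168,171,174): print(r,g,proj(sc,[556+r*np.cos(np.radians(g)),-121+r*np.sin(np.radians(g)),35])*1.4)
s=sensors.sense(); M=R.from_quat(s['orientation']).as_matrix()
print(M.round(3)); print('shift to hover cm',(M.T@(np.array([544,-195,245])-s['ee_pos'])/10).round(2))
```

```text
tray-edge [ 433. -104.   12.] 124.0 172.2
end [390. -98.  12.] 167.9 172.0
top [401. -99.  35.] 156.8 171.8
tongue dir 171.36613352472233
hub in scene [405.20547498 223.85091426] seen ~404,227
150 168 [476.36291494 368.64125655]
150 171 [479.7135567  366.28936095]
150 174 [482.79594947 363.84525739]
160 168 [481.79544475 371.76170842]
160 171 [485.35931101 369.21752133]
160 174 [488.63105239 366.57595408]
[[ 0.92   0.391 -0.   ]
 [ 0.391 -0.92   0.001]
 [ 0.    -0.001 -1.   ]]
shift to hover cm [ 42.44 -13.24  -1.4 ]
```

The pointer bears 172° and the salt arm −144°, so the turn is about 44° clockwise. I'll push the salt arm from the free sector on its right. First I hover at (544,−195,245) with the fingers shut and the tool yawed square.

```bash
python3 -m inch '[2,-0.6,-0.7,0,0,3, 6,-1.9,-1.4,0,0,8, 10,-3.1,-1.4,0,0,13, 14,-4.4,-1.4,0,0,18, 18,-5.6,-1.4,0,0,23, 22,-6.9,-1.4,0,0,23, 26,-8.1,-1.4,0,0,23, 30,-9.4,-1.4,0,0,23, 34,-10.6,-1.4,0,0,23, 38,-11.9,-1.4,0,0,23, 41,-12.8,-1.4,0,0,23, 42.4,-13.2,-1.4,0,0,23, 42.4,-13.2,-1.4,0,0,23, 42.4,-13.2,-1.4,0,0,23, 42.4,-13.2,-1.4,0,0,23]' 0 20
python3 - <<'E'
from h import *
s=sensors.sense();print(s['ee_pos'],R.from_quat(s['orientation']).as_matrix().round(3),s['contact_force'],s['gripper_width'])
c=read_camera('top'); im=c['pixels'][140:300,220:420][:,:,::-1]
cv2.imwrite('pics/t2.png',cv2.resize(im,None,fx=3.7,fy=3.7,interpolation=cv2.INTER_CUBIC))
c=read_camera('scene'); save(c,'s2.png',(220,100,460,300),3)
E
```

```text
time_s: 1.98
ee_pos: [543.2, -196.7, 245.4]
orientation: [1.0, -0.0, -0.0, 0.0]
contact_force: [-0.4, -0.0, -0.3]
gripper_width: -0.003
finger_force: 0.0
[ 543.247064   -196.67458263  245.42689227] [[ 1.    -0.001 -0.   ]
 [-0.001 -1.    -0.   ]
 [-0.     0.    -1.   ]] [-0.42450186 -0.04181614 -0.34217254] -0.0027041365258624462
```

View pics/s2.png

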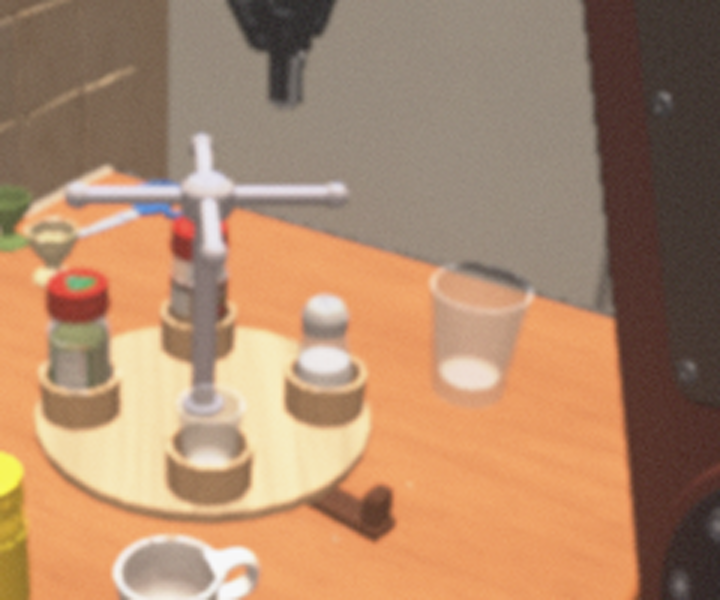

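The fingers at (285,100) hang in the free gap beyond the arms; the salt at (325,320) and the pointer at (378,505) are as computed. I'll lower to z≈183.

```bash
python3 -m inch '[0,0,1,0,0,0, 0,0,2.2,0,0,0, 0,0,3.4,0,0,0, 0,0,4.6,0,0,0, 0,0,5.6,0,0,0, 0,0,6.2,0,0,0, 0,0,6.2,0,0,0]'
python3 - <<'E'
import numpy as np
for g in range(-144,-193,-8):
    a=np.radians(g);p=np.array([556,-121])+72*np.array([np.cos(a),np.sin(a)])-20*np.array([np.sin(a),-np.cos(a)])
    d=p-[543.3,-196.5];print(g,p.round(),'tool cm',(d[0]/10).round(2),(-d[1]/10).round(2))
E
```

```text
time_s: 2.95
ee_pos: [543.8, -195.8, 182.9]
orientation: [1.0, 0.0, -0.0, -0.0]
contact_force: [0.2, 0.5, 1.0]
gripper_width: 0.0
finger_force: 0.0
-144 [ 510. -180.] tool cm -3.38 -1.7
-152 [ 502. -172.] tool cm -4.15 -2.4
-160 [ 495. -164.] tool cm -4.81 -3.21
-168 [ 490. -156.] tool cm -5.36 -4.1
-176 [ 486. -146.] tool cm -5.77 -5.05
-184 [ 483. -136.] tool cm -6.05 -6.06
-192 [ 481. -126.] tool cm -6.19 -7.09
```

```bash
python3 -m inch '[-0.5,-0.25,0,0,0,0, -1,-0.5,0,0,0,0, -1.5,-0.75,0,0,0,0, -2,-1,0,0,0,0, -2.4,-1.2,0,0,0,0, -2.7,-1.35,0,0,0,0, -3,-1.5,0,0,0,0, -3.2,-1.6,0,0,0,0, -3.4,-1.7,0,0,0,0, -3.6,-1.9,0,0,0,0, -3.8,-2.1,0,0,0,0, -4,-2.25,0,0,0,0, -4.15,-2.4,0,0,0,0, -4.35,-2.6,0,0,0,0, -4.5,-2.8,0,0,0,0, -4.65,-3,0,0,0,0, -4.8,-3.2,0,0,0,0, -4.95,-3.4,0,0,0,0, -5.1,-3.6,0,0,0,0]'
python3 - <<'E'
from h import *
s=sensors.sense();print(s['contact_force'])
c=read_camera('scene'); save(c,'s3.png',(220,100,460,300),3)
E
```

```text
time_s: 5.32
ee_pos: [492.8, -159.8, 183.3]
orientation: [1.0, 0.0, -0.0, 0.0]
contact_force: [1.4, -0.3, 0.2]
gripper_width: -0.007
finger_force: 0.6
[ 1.39615276 -0.28891286  0.22176272]
```

View pics/s3.png

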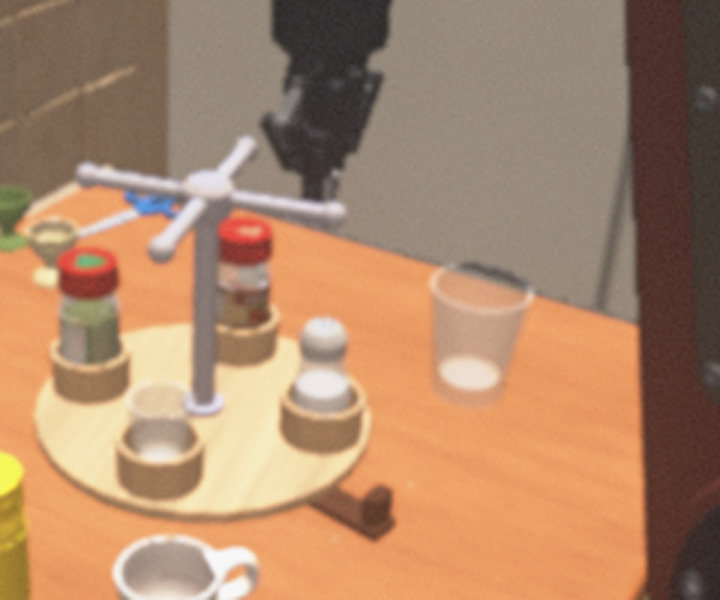

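The finger behind the salt arm is turning the carousel: salt arm ball at (337,211), salt cap at (323,335), everything standing. Now I measure the angle.

Run:
```python
from h import *
import pickle
c=pickle.load(open('scene.pkl','rb'))
f=lambda u,v:(220+u/3,100+v/3)
ps=[atz(c,*f(u,v),200) for u,v in((337,211),(87,174),(246,148),(161,246))]
for p in ps: d=p-np.array([556,-121,200]);print(p.round(),np.hypot(*d[:2]).round(),np.degrees(np.arctan2(d[1],d[0])).round(1))
d=ps[0]-ps[1];print('salt line',np.degrees(np.arctan2(d[1],d[0])),'centre',((ps[0]+ps[1])/2).round())
d=ps[2]-ps[3];print('other line',np.degrees(np.arctan2(d[1],d[0])))
```

```text
[ 473. -151.  200.] 88.0 -160.1
[ 645. -103.  200.] 91.0 11.7
[ 579. -208.  200.] 90.0 -74.9
[539. -41. 200.] 82.0 102.1
salt line -164.28952185424185 centre [ 559. -127.  200.]
other line -76.3323940407389
```

It's at −165°, which matches the contact model. About 22° remain, to −187°.

```bash
python3 -m inch '[-0.15,-0.25,0,0,0,0, -0.3,-0.5,0,0,0,0, -0.4,-0.75,0,0,0,0, -0.5,-1,0,0,0,0, -0.6,-1.25,0,0,0,0, -0.7,-1.5,0,0,0,0, -0.8,-1.75,0,0,0,0, -0.85,-2,0,0,0,0, -0.95,-2.25,0,0,0,0, -1,-2.45,0,0,0,0, -1.05,-2.6,0,0,0,0, -1.05,-2.7,0,0,0,0, -1.05,-2.7,0,0,0,0]'
python3 - <<'E'
from h import *
s=sensors.sense();print(s['contact_force'])
c=read_camera('scene'); save(c,'s4.png',(220,100,460,300),3)
E
```

```text
time_s: 7.0
ee_pos: [482.3, -132.7, 183.2]
orientation: [1.0, 0.0, -0.0, -0.0]
contact_force: [-0.3, -0.1, -0.2]
gripper_width: -0.0
finger_force: 0.2
[-0.25421591 -0.07102228 -0.24069858]
```

View pics/s4.png

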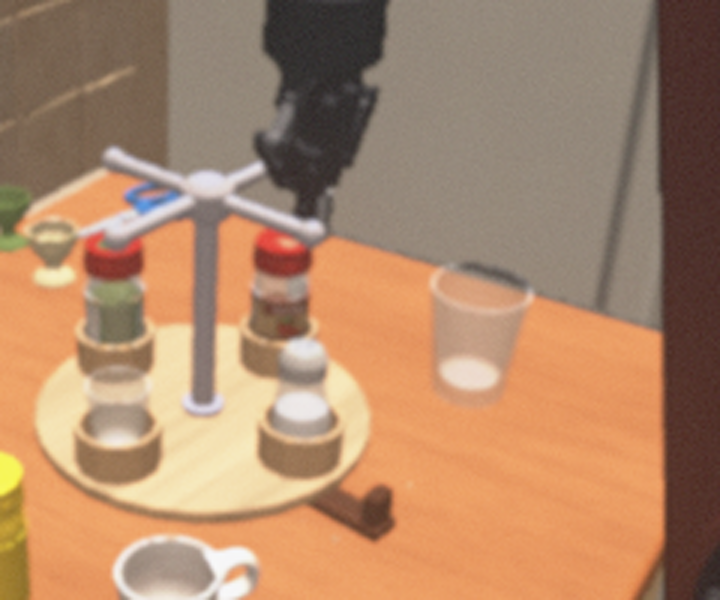

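Salt arm ball is at (315,230), the opposite ball at (114,159), the cap at (302,357) and the seat near (300,437). All four things are standing.

Run:
```python
from h import *
import pickle
c=pickle.load(open('scene.pkl','rb'))
f=lambda u,v:(220+u/3,100+v/3)
ps=[atz(c,*f(u,v),200) for u,v in((315,230),(114,159))]
d=ps[0]-ps[1];print('salt line',np.degrees(np.arctan2(d[1],d[0]))%360,((ps[0]+ps[1])/2).round())
p=atz(c,*f(302,357),105);print('cap',p.round(),np.degrees(np.arctan2(p[1]+121,p[0]-556))%360)
p=atz(c,*f(300,410),60);print('seat rim centre',p.round(),np.degrees(np.arctan2(p[1]+121,p[0]-556))%360)
# pointer seen & tongue
p=atz(c,*f(376,492),35);print('ptr',p.round(),np.degrees(np.arctan2(p[1]+121,p[0]-556))%360)
print([ (g,((proj(c,[556+90*np.cos(np.radians(g)),-121+90*np.sin(np.radians(g)),118])-[220,100])*3).round()) for g in (168,172,176,180)])
```

```text
salt line 174.19763901615698 [ 558. -126.  200.]
cap [ 473. -114.  105.] 175.14163968535908
seat rim centre [ 473. -117.   60.] 177.0699074068254
ptr [400. -94.  35.] 170.05558913687997
[(168, array([301., 350.])), (172, array([307., 347.])), (176, array([312., 343.])), (180, array([317., 339.]))]
```

The salt is at about 174–175° against a pointer at 171–172°, which is within tolerance. I'll nudge 3 mm more, then back away and rise.

```bash
python3 -m inch '[0,-0.15,0,0,0,0, 0,-0.3,0,0,0,0, -0.05,-0.4,0,0,0,0, -0.05,-0.4,0,0,0,0, 0,0.2,0,0,0,0, 0,1.2,0,0,0,0, 0,2.4,0,0,0,0, 0,3,0,0,0,0, 0,3,-1,0,0,0, 0,3,-3,0,0,0, 0,3,-5,0,0,0, 0,3,-7,0,0,0, 0,5,-8,0,0,0, -2,9,-8,0,0,0, -3,13,-8,0,0,0, -4,17,-8,0,0,0, -4,20,-8,0,0,0, -4,20,-8,0,0,0, -4,20,-8,0,0,0]'
python3 - <<'E'
from h import *
c=read_camera('top'); im=c['pixels'][155:285,225:400][:,:,::-1]
cv2.imwrite('pics/t5.png',cv2.resize(im,None,fx=4.5,fy=4.5,interpolation=cv2.INTER_CUBIC))
E
```

```text
time_s: 9.43
ee_pos: [442.5, -332.3, 263.6]
orientation: [1.0, 0.0, 0.0, -0.0]
contact_force: [-0.6, 0.2, -0.6]
gripper_width: -0.0
finger_force: 0.0
```

View pics/t5.png

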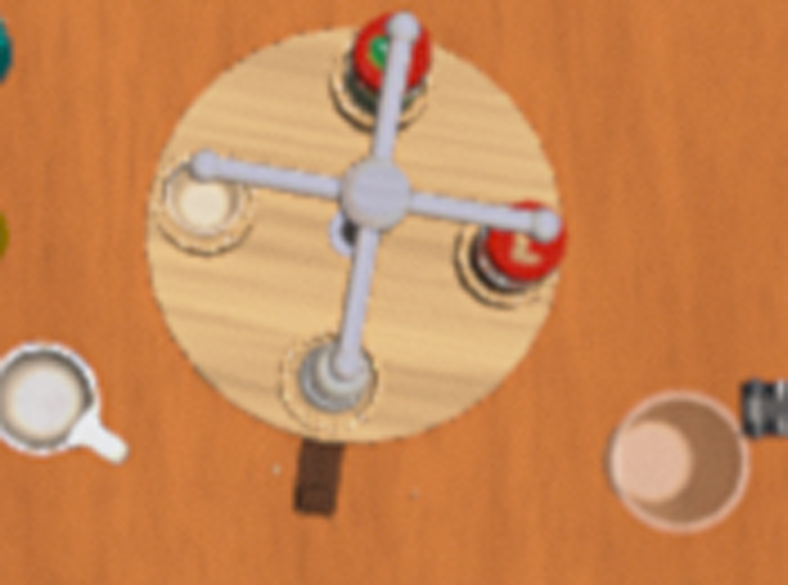

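The salt arm runs from the hub (376,194) to its ball (347,360). It is in line with the tongue at (325,440)–(315,513) to within about 2°. The salt at (338,377) sits in front of the pointer, everything is upright, and the gripper is clear.

```bash
python3 -c "
from rig import workorder
print(workorder.finish_job())"
```

```text
the job is handed in; nothing more can be done
None
```

The job is handed in: the last picture shows the salt shaker at the pointer, within about 2° of its line, with all four things standing and the gripper clear; the hand-in gave no verdict.

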